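# Strip a guide-bush unit into the parts tray

### The job

Strip the guide-bush unit in reverse order of assembly. First draw the dark steel plug with the round knob out of the bush, leaving the bush in its housing, and stand the plug upright on the floor of the tin tray; then draw the bush out of the grey housing and stand it upright in the tray too, separate from the plug.

Things in the scene. Friction and masses are not known exactly. Their poses are not given: they have to be found in the camera images.
- housing: Grey housing fixed to the bench: square foot 110 x 110 x 8 mm with four screw heads at its corners (tops 16 mm above the bench), and on it a round boss 80 mm in diameter whose top is 33 mm above the bench. The boss has an upright bore 52 mm in diameter and 25 mm deep, with its floor 8 mm above the bench. Origin: centre of the underside; z up, x and y along the foot's sides. Its place and yaw vary.
- bush: Light grey steel guide bush, a plain tube 48 mm outside, 34 mm inside, 60 mm long, 0.3 kg, open at both ends. It starts upright and loose in the housing's bore (2 mm clearance all round) with 35 mm of it standing out above the boss. Origin: centre of its lower end; z along its axis, up. A shorter bush of 35 mm that stands on the bench is not part of the unit.
- plug: Dark grey steel plug 72 mm high, 0.22 kg: from below a stem 30 mm in diameter and 30 mm long, a flange 52 mm in diameter and 8 mm thick, a short neck, and a round knob 26 mm in diameter from 42 to 72 mm above the stem's lower end. It starts with the stem loose in the bush (2 mm clearance all round) and the flange resting on the bush's top, so that the knob's top is 110 mm above the bench; it lifts straight out. Origin: centre of the stem's lower end; z along its axis, up.
- tray: Loose open tin tray 132 x 200 x 30 mm (x, y, z), 0.25 kg, empty; walls 2 mm thick, 28 to 30 mm high, floor 2 mm thick. Origin: centre of the underside; x across (short side), y along (long side), z up. Its place and yaw vary, and it may be on either side of the housing.
There are look-alikes about, which are no part of the job. Leave any brown or purple look-alike of the plug alone.

How it is judged:
By the outcome, as a careful person would: the job done as asked, in the order asked, and still so for the second after the job is handed in, with the robot touching nothing.
It also fails if it takes over 64 s, if anything falls off the work surface, if the arm or the gripper's body presses on something with over 40 N, if the wrist force passes 120 N, or if a joint passes its speed limit or range.

### The arm

A 6-joint arm with a two-finger parallel gripper is mounted at the origin on the work surface; the furniture and walls round the work are solid. World frame = base frame: x ahead of the robot, y to its left, z up, the work surface at z = 0. Lengths are in m, angles in rad, forces in N, time in s.
With the tool pointing down it reaches from about 0.375 to 0.9 m from the base axis. Payload 3.1 kg.
Tool frame: the origin (TCP) lies on the centre line of the jaws, within the pads' length; the fingertips stand robot.finger_overhang ahead of it and the grasp point (between the pads) lies 2 mm behind it (robot.finger_overhang is the distance from the TCP to the fingertips, in m); z points along the fingers, y is the direction in which the jaws open and shut (so a half turn about z gives the same grasp; the last joint's range is limited). The gripper opens to 87 mm and grips with 3 to 60 N. Pads are 19 mm wide; open, the fingers measure 117 mm over their backs; the gripper's body (75 mm by 190 mm) begins 51 mm behind the grasp point.
Start: joints at [1.065, 0.527, 1.433, -0, 1.181, -0.178], TCP at [0.201, 0.592, 0.24] pointing down, gripper open.
Joint ranges: [-3.08, 3.08], [-0.75, 2.2], [0.22, 2.44], [-1.43, 4.57], [0, 2.65], [-2.85, 2.85]. Speed limits (rad/s): [2.79, 2.79, 3.14, 3.14, 3.14, 3.14].

### API

Orientations are given as a unit quaternion [x, y, z, w].
In Python, from rig import robot gives the robot as it stands. The module is installed in compiled form; this text tells all that it offers.
- The arm moves only by the tool step_arm, never from a script. Its arguments are lists of equal length, an entry for each row: "slide": the shift along the tool's x, y, z in mm, a list of three; "twist": the turn about the tool's z in degrees. A call has 1 to 20 rows; each row shifts and turns the commanded pose from where the row before left it, along the tool's axes as they then stand; what a row does not reach is not made up. A row lasts 1/12 s, in which the tool goes at most 41.7 mm and 7.16 degrees, less where a joint would pass 70% of its speed; a pose out of reach is approached as far as the arm can. A call is refused whole if a number of a shift passes 41.7 or a number of a turn 7.16, either way. A call with a gripper value outside its range is refused whole. "jaw" is the finger opening in mm, from 0 to 87, set as the call begins (left out, the last holds). The fingers move at their own pace and stop on an object; "force" is the grip in N (left out, the last holds). Time passes only in rows, so rows that do not move let the fingers close. It gives the time, the measured TCP pose, the force and the opening at its end, in the units of the state.
- robot.get_obs(): the state, without advancing time (a new reading comes with each control period).
- robot.camera(name): name is "side" or "top"; returns a dict with "color" (400x640x3 uint8, blue, green, red), "depth" (400x640 float32, m along the optical axis (not along the pixel's ray), 0 where there is no reading), "camera_matrix" (3x3 intrinsics, pixels), "k1" (the pictures are not rectified: a ray, as slopes to the right and down, at radius r is drawn at 1 + k1 r^2 times it, then the intrinsics apply), "origin" and "orientation" of the camera in the world. Camera axes: x right, y down, z forward; pixel columns grow to the right and rows downward; lengths in m; the calibration is good to about 2 mm. A picture is of the moment at which its call begins.
- robot.hand_in(): hands the job in, once; it reports no verdict.
The state is a dict: "time": time; "q": joint angles; "joint_velocities": joint speeds; "joint_torque": joint torques, N m; "position": TCP position; "tool_rot": TCP orientation; "ft_force": force on the tool from outside, world axes, zero at the start; "moment": the same for the moment, N m; "grip_width": finger opening in m.
Only numpy, scipy, OpenCV 4.12 (cv2) and the standard library are available. Lean on these libraries where they do the work, as an engineer would, in place of code of your own. Each camera call takes 0.05 s, during which the arm holds its last target.

## Working session

There is one attempt and no reset: what is moved stays moved. The work goes in short steps, Python scripts to look and compute and a tool call to move; the robot and the scene stay as the last step left them, time stands still between calls to the robot, and variables do not carry over. Pictures are saved under pics/ and viewed, and the job is handed in when it is done.

Besides the shell and the picture viewer there is one more tool, called after "Request:" as a command line: name --pt "numbers of a row" for each row, then --argument value for the rest. step_arm: Moves the arm, as the interface text tells. Its arguments: {"type":"object","properties":{"slide":{"type":"array","items":{"type":"array","items":{"type":"number"}}},"twist":{"type":"array","items":{"type":"number"}},"jaw":{"type":"number"},"force":{"type":"number"}},"required":["slide","twist"]}

```bash
mkdir -p pics; cat > h.py <<'E'
import numpy as np, cv2
from scipy.spatial.transform import Rotation as R
from rig import robot
def pr():
    o=robot.get_obs()
    print({k:np.round(v,3).tolist() for k,v in o.items() if k in('time','q','position','tool_rot','ft_force','grip_width')})
    return o
def grab(n,f):
    c=robot.camera(n); cv2.imwrite(f'pics/{f}.png',c['color']); np.savez(f'/tmp/{f}.npz',**{k:np.array(v) for k,v in c.items()}); return c
def load(f): return dict(np.load(f'/tmp/{f}.npz'))
def rays(c,px):
    K=np.array(c['camera_matrix']);k1=float(c['k1'])
    d=np.array([k1,0,0,0,0.])
    u=cv2.undistortPoints(np.array(px,float).reshape(-1,1,2),K,d).reshape(-1,2)
    return np.c_[u,np.ones(len(u))]
def Rm(c):
    o=np.array(c['orientation']); return R.from_quat(o).as_matrix() if o.size==4 else o
def onplane(c,px,z):
    r=rays(c,px)@Rm(c).T; o=np.array(c['origin']); return o+r*((z-o[2])/r[:,2])[:,None]
def cloud(c):
    h,w=c['depth'].shape; g=np.stack(np.meshgrid(np.arange(w),np.arange(h)),-1).reshape(-1,2)
    r=rays(c,g)*c['depth'].reshape(-1,1); P=r@Rm(c).T+np.array(c['origin'])
    P[c['depth'].ravel()==0]=np.nan
    return P.reshape(h,w,3)
E
python3 - <<'E'
from h import *
pr(); print(robot.finger_overhang)
for n in('side','top'):
    c=grab(n,n+'0'); print(n,c['origin'],c['orientation'],c['camera_matrix'],c['k1'])
E
```

```text
{'time': 0.0, 'q': [1.064, 0.528, 1.434, -0.0, 1.181, -0.178], 'position': [0.201, 0.591, 0.239], 'tool_rot': [0.163, 0.987, -0.001, -0.0], 'ft_force': [-0.637, 0.135, -0.817], 'grip_width': 0.087}
0.017
side [ 0.27477319 -0.6564929   0.51683405] [ 0.85595561 -0.17844212  0.11262553 -0.47203166] [[398.73036443   0.         324.0679702 ]
 [  0.         398.73036443 206.10913616]
 [  0.           0.           1.        ]] -0.021197928370908527
top [ 0.41852136 -0.02437939  0.97238268] [-0.70215037  0.70723334 -0.05096777  0.06487023] [[366.52861702   0.         323.54759142]
 [  0.         366.52861702 201.15134527]
 [  0.           0.           1.        ]] -0.05646101451014617
```

View pics/side0.png

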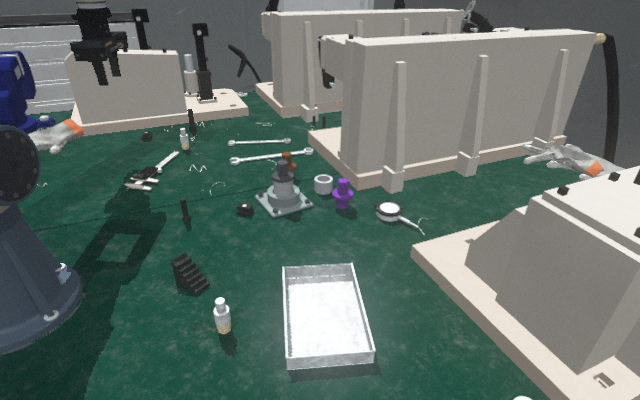

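View pics/top0.png

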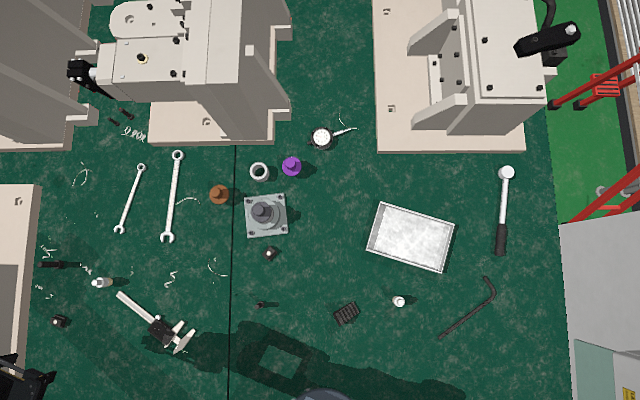

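Side view: unit at (283,190), purple plug at (343,192), brown at (289,163), short bush at (323,185), tray at (325,313). Top view: unit (265,212), purple (291,166), brown (219,195), short bush (259,172), small dark object (270,253), tray (410,237). Next I'll take close crops and measure.

```bash
python3 - <<'E'
from h import *
s=load('side0');t=load('top0')
a=cv2.resize(s['color'][140:230,220:370],None,fx=4,fy=4,interpolation=2)[:, :400*2]
b=cv2.resize(t['color'][150:270,205:310],None,fx=4.5,fy=4.5,interpolation=2)
cv2.imwrite('pics/ca.png',a);cv2.imwrite('pics/cb.png',b)
P=cloud(t)
# heights
x0=P[150:270,190:320]
for z0,z1,nm in((0.1,0.12,'knob'),(0.07,0.1,'flange'),(0.025,0.04,'boss'),(0.004,0.012,'foot')):
    m=(x0[...,2]>z0)&(x0[...,2]<z1)
    m[:40]=False; m[95:]=False; m[:,:50]=False; m[:,105:]=False
    q=x0[m]; print(nm,len(q),np.nanmean(q,0),np.nanmin(q,0),np.nanmax(q,0))
# tray
hsv=cv2.cvtColor(t['color'],cv2.COLOR_BGR2HSV)
m=((hsv[...,1]<60)&(hsv[...,2]>110)).astype(np.uint8); m[:195]=0;m[280:]=0;m[:,:350]=0;m[:,470:]=0
cs,_=cv2.findContours(m,0,2); c=max(cs,key=cv2.contourArea); hull=cv2.convexHull(c)
w=onplane(t,hull.reshape(-1,2),0.03)
print('tray',cv2.minAreaRect((w[:,:2]*1000).astype(np.float32)), cv2.boundingRect(c))
E
```

```text
knob 103 [0.54141085 0.14886425 0.10863329] [0.52958511 0.13632219 0.10011383] [0.5539763  0.16152645 0.11272284]
flange 234 [0.53993463 0.14694295 0.07643284] [0.51645421 0.12506523 0.07066292] [0.56648692 0.17591592 0.09984081]
boss 355 [0.53637142 0.14285976 0.03240476] [0.50264135 0.11021873 0.02518688] [0.58167019 0.18828734 0.03969554]
foot 827 [0.53859851 0.14597783 0.00768289] [0.47577063 0.08883242 0.00401013] [0.61120879 0.20883975 0.01192405]
tray ((480.547119140625, -227.12677001953125), (202.95751953125, 135.12791442871094), 72.07604217529297) (365, 201, 90, 73)
```

View pics/ca.png

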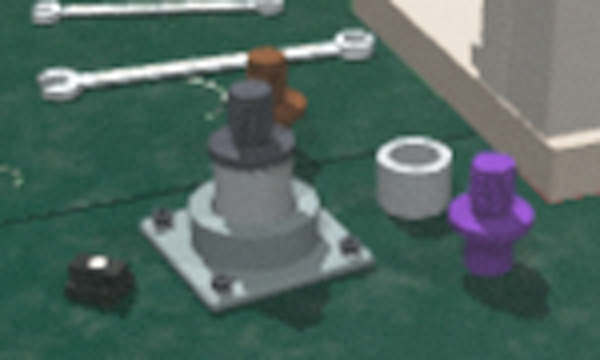

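View pics/cb.png

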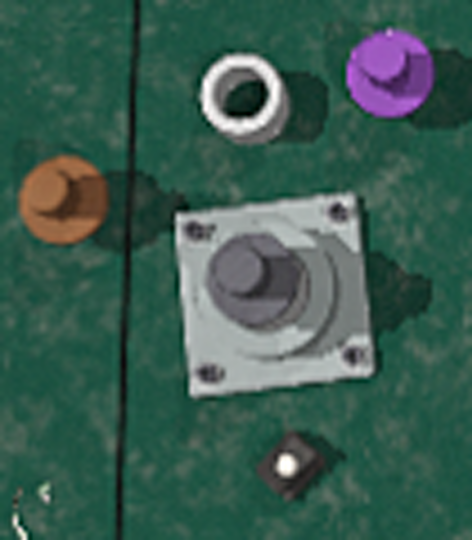

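Candidates for the plug in the top view: the dark plug in the housing (265,212), purple (291,166), brown (219,195), and a small black square object (270,253). The crops show the dark grey plug with its flange on the bush inside the housing, so that is the one to take. For the bush, it is the one in the bore, not the short one at (259,172). I'll cross-check with the side view and compute the move.

```bash
cat >> h.py <<'E'
def need(x,y,z,rows=None):
    o=robot.get_obs(); q=R.from_quat(o['tool_rot']).as_matrix()
    d=q.T@(np.array([x,y,z])-o['position'])*1000
    print('tool mm',np.round(d,1), 'dist',round(np.linalg.norm(d),1), 'y axis',np.round(q[:,1],3),'z',np.round(q[:,2],3))
E
python3 - <<'E'
from h import *
s=load('side0'); P=cloud(s)
Q=P[120:240,240:320].reshape(-1,3)
for z0,z1 in((0.105,0.13),(0.085,0.105),(0.068,0.08),(0.045,0.066),(0.028,.037)):
    q=Q[(Q[:,2]>z0)&(Q[:,2]<z1)&(abs(Q[:,0]-.54)<.06)&(abs(Q[:,1]-.15)<.06)]; print(z0,len(q),q.mean(0),q.min(0),q.max(0))
hsv=cv2.cvtColor(s['color'],cv2.COLOR_BGR2HSV)
m=((hsv[...,1]<60)&(hsv[...,2]>110)).astype(np.uint8); m[:255]=0;m[375:]=0;m[:,:270]=0;m[:,385:]=0
cs,_=cv2.findContours(m,0,2); c=max(cs,key=cv2.contourArea)
print(cv2.minAreaRect((onplane(s,c.reshape(-1,2),0.03)[:,:2]*1000).astype(np.float32)))
T=cloud(load('top0')); k=(T[...,2]>.12); k[:, 300:]&=True
for (u,v) in((400,140),(450,80),(270,120),(380,150)): print(u,v,T[v,u])
need(.542,.149,.16); pr()
E
```

```text
0.105 56 [0.5423713  0.14734472 0.1084672 ] [0.52967482 0.13512484 0.10521351] [0.55611733 0.16065663 0.11042491]
0.085 95 [0.5403847  0.14040853 0.09544858] [0.52905904 0.13408431 0.08513318] [0.55468283 0.15536721 0.10499555]
0.068 168 [0.53982249 0.13968392 0.07424204] [0.51655494 0.12335013 0.06880506] [0.56777832 0.16996184 0.07999937]
0.045 153 [0.53794245 0.1320184  0.05541276] [0.51915412 0.12284676 0.04504464] [0.56674924 0.15068229 0.06597218]
0.028 272 [0.53792264 0.13431459 0.03192051] [0.50381927 0.10907989 0.02800143] [0.5815488  0.18603072 0.03683812]
((474.8453369140625, -233.09381103515625), (229.97369384765625, 142.85845947265625), 71.23065948486328)
400 140 [ 0.73813279 -0.21164974  0.03212125]
450 80 [ 0.86041095 -0.32398638  0.12897187]
270 120 [0.79711273 0.13724917 0.03723794]
380 150 [ 0.71212472 -0.15783446  0.0278679 ]
tool mm [-465.3 -308.7   79.1] dist 563.9 y axis [ 0.322  0.947 -0.002] z [-0.001 -0.002 -1.   ]
{'time': 0.1, 'q': [1.064, 0.528, 1.434, -0.0, 1.181, -0.179], 'position': [0.201, 0.591, 0.239], 'tool_rot': [0.163, 0.987, -0.001, -0.0], 'ft_force': [-0.066, 0.109, -0.353], 'grip_width': 0.087}
```

Request:
step_arm --pt "-15 -10 2" --pt "-31 -20.6 5" --pt "-31 -20.6 5" --pt "-31 -20.6 5" --pt "-31 -20.6 5" --pt "-31 -20.6 5" --pt "-31 -20.6 5" --pt "-31 -20.6 5" --pt "-31 -20.6 5" --pt "-31 -20.6 5" --pt "-31 -20.6 5" --pt "-31 -20.6 5" --pt "-31 -20.6 5" --pt "-31 -20.6 5" --pt "-31 -20.6 5" --pt "-16 -11 5" --pt "0 0 2" --pt "0 0 0" --twist '[0,0,0,0,0,0,0,0,0,0,0,0,0,0,0,0,0,0]' --jaw 60 --force 30

```text
time: 1.6
position: [0.5416, 0.148, 0.1595]
tool_rot: [0.165, 0.986, -0.0, -0.001]
ft_force: [-0.1, 0.7, 0.4]
grip_width: 0.0597
```

```bash
python3 - <<'E'
from h import *
need(.542,.148,.099); pr()
E
```

```text
tool mm [-0.5  0.2 60.5] dist 60.5 y axis [ 0.325  0.946 -0.001] z [-0.002  0.    -1.   ]
{'time': 1.6, 'q': [0.068, 0.55, 1.668, 0.0, 0.925, -1.173], 'position': [0.542, 0.148, 0.16], 'tool_rot': [0.165, 0.986, -0.0, -0.001], 'ft_force': [-0.111, 0.709, 0.435], 'grip_width': 0.06}
```

Request:
step_arm --pt "-0.5 0 12" --pt "0 0 15" --pt "0 0 14" --pt "0 0 10" --pt "0 0 6" --pt "0 0 3.5" --pt "0 0 0" --twist '[0,0,0,0,0,0,0]'

```text
time: 2.18
position: [0.5416, 0.1495, 0.0996]
tool_rot: [0.163, 0.987, -0.0, -0.001]
ft_force: [-0.0, -0.5, -0.1]
grip_width: 0.06
```

Request:
step_arm --pt "0 0 0" --pt "0 0 0" --pt "0 0 0" --pt "0 0 0" --pt "0 0 0" --pt "0 0 0" --pt "0 0 0" --pt "0 0 0" --twist '[0,0,0,0,0,0,0,0]' --jaw 15 --force 30

```text
time: 2.85
position: [0.5426, 0.1491, 0.1003]
tool_rot: [0.163, 0.987, 0.0, 0.0]
ft_force: [0.8, 1.2, 1.5]
grip_width: 0.0252
```

```bash
python3 - <<'E'
from h import *
c=grab('side','s1'); cv2.imwrite('pics/s1c.png',cv2.resize(c['color'][110:240,210:370],None,fx=4.5,fy=4.5,interpolation=2)); pr()
E
```

```text
{'time': 2.9, 'q': [0.069, 0.643, 1.706, 0.0, 0.792, -1.174], 'position': [0.543, 0.149, 0.1], 'tool_rot': [0.163, 0.987, 0.0, 0.0], 'ft_force': [1.072, 1.29, 1.37], 'grip_width': 0.025}
```

View pics/s1c.png

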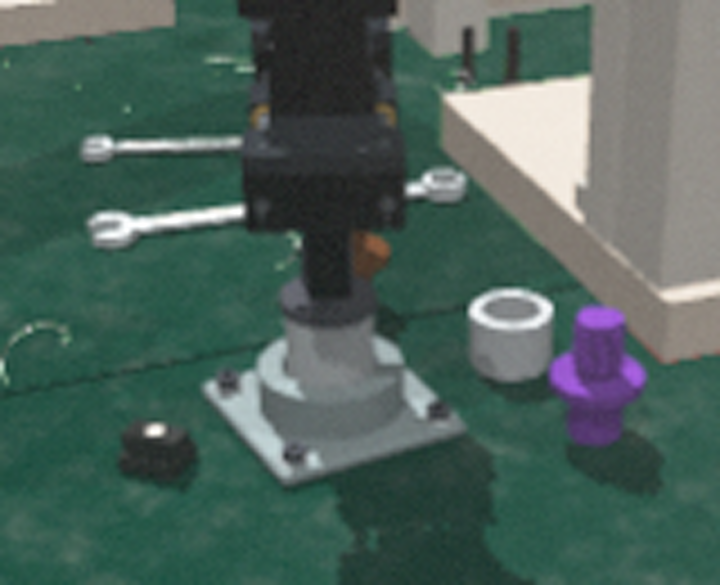

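The gripper holds the knob (opening 25 mm) just above the flange, with the bush seated at crop pixel (330,340). Lifting straight up.

Request:
step_arm --pt "0 0 -4" --pt "0 0 -6" --pt "0 0 -8" --pt "0 0 -8" --pt "0 0 -8" --pt "0 0 -10" --pt "0 0 -12" --pt "0 0 -12" --pt "0 0 -10" --pt "0 0 -7" --pt "0 0 -3" --pt "0 0 0" --twist '[0,0,0,0,0,0,0,0,0,0,0,0]'

```text
time: 3.9
position: [0.5427, 0.149, 0.189]
tool_rot: [0.163, 0.987, 0.0, 0.001]
ft_force: [-0.8, -0.9, -2.8]
grip_width: 0.0248
```

```bash
python3 - <<'E'
from h import *
c=grab('side','s2'); cv2.imwrite('pics/s2c.png',cv2.resize(c['color'][110:240,210:370],None,fx=4.5,fy=4.5,interpolation=2)); pr()
need(.4657,-.2727,.16)
E
```

```text
{'time': 3.95, 'q': [0.069, 0.51, 1.644, -0.0, 0.988, -1.174], 'position': [0.542, 0.149, 0.188], 'tool_rot': [0.163, 0.987, 0.0, 0.0], 'ft_force': [-0.614, 0.538, -2.607], 'grip_width': 0.026}
tool mm [ -63.3 -423.8   28.3] dist 429.4 y axis [0.322 0.947 0.   ] z [ 0. -0. -1.]
```

View pics/s2c.png

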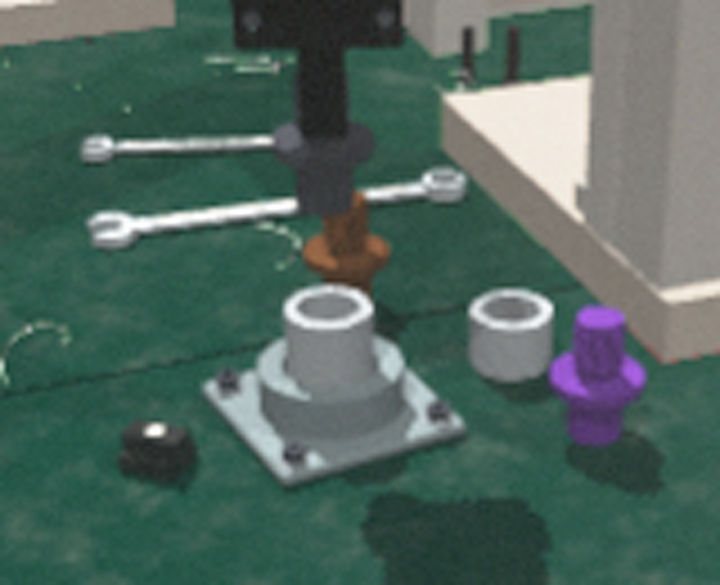

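The plug hangs upright from the gripper at (325,170) in the crop, and the bush stays seated in the housing at (330,340). Moving to the tray.

Request:
step_arm --pt "-1.5 -10 0" --pt "-3.5 -22 0" --pt "-4.5 -31 0" --pt "-4.5 -31 0" --pt "-4.5 -31 0" --pt "-4.5 -31 0" --pt "-4.5 -31 0" --pt "-4.5 -31 0" --pt "-4.5 -31 0" --pt "-4.5 -31 0" --pt "-4.5 -31 0" --pt "-4.5 -31 0" --pt "-4.5 -31 0" --pt "-4 -26 0" --pt "-3 -18 0" --pt "-1.5 -8 0" --pt "0 0 8" --pt "0 0 12" --pt "0 0 8" --pt "0 0 0" --twist '[0,0,0,0,0,0,0,0,0,0,0,0,0,0,0,0,0,0,0,0]'

```text
time: 5.62
position: [0.4636, -0.2712, 0.1577]
tool_rot: [0.163, 0.987, 0.002, -0.003]
ft_force: [0.2, 0.2, -1.6]
grip_width: 0.0252
```

```bash
python3 - <<'E'
from h import *
c=grab('side','s3'); cv2.imwrite('pics/s3c.png',cv2.resize(c['color'][190:380,230:420],None,fx=3,fy=3,interpolation=2)); pr()
need(.4657,-.2727,.072)
E
```

```text
{'time': 5.667, 'q': [-0.738, 0.527, 1.726, 0.0, 0.893, -1.982], 'position': [0.464, -0.272, 0.159], 'tool_rot': [0.163, 0.987, 0.001, -0.002], 'ft_force': [1.062, -0.297, -1.414], 'grip_width': 0.025}
tool mm [-2.1 -0.6 86.6] dist 86.6 y axis [0.321 0.947 0.002] z [-0.003  0.003 -1.   ]
```

View pics/s3c.png

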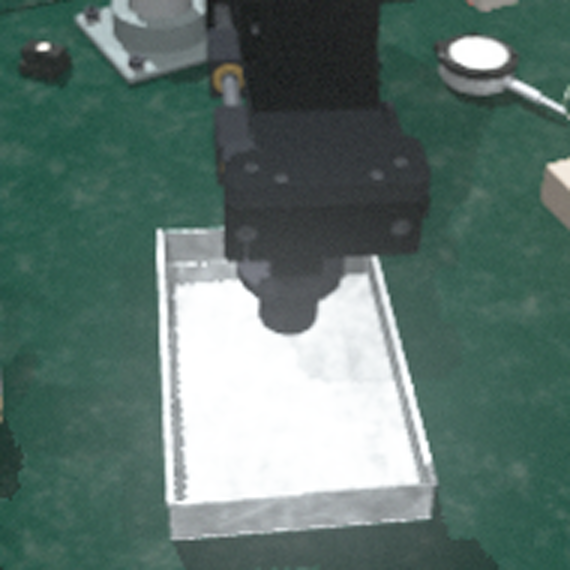

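The plug is over the tray at crop pixel (290,300), well inside the walls. Lowering.

Request:
step_arm --pt "-1 0 8" --pt "-1 0 14" --pt "0 0 16" --pt "0 0 16" --pt "0 0 12" --pt "0 0 10" --pt "0 0 6" --pt "0 0 4" --pt "0 0 0" --pt "0 0 0" --twist '[0,0,0,0,0,0,0,0,0,0]'

```text
time: 6.5
position: [0.4673, -0.2745, 0.0743]
tool_rot: [0.163, 0.987, -0.0, 0.0]
ft_force: [-0.6, 0.3, -1.8]
grip_width: 0.0254
```

Request:
step_arm --pt "0 0 2" --pt "0 0 2" --pt "0 0 1.5" --pt "0 0 1" --pt "0 0 0" --pt "0 0 0" --twist '[0,0,0,0,0,0]'

```text
time: 7.0
position: [0.467, -0.2744, 0.0676]
tool_rot: [0.163, 0.987, -0.0, 0.0]
ft_force: [-0.2, 0.0, -1.8]
grip_width: 0.0255
```

Request:
step_arm --pt "0 0 1" --pt "0 0 1" --pt "0 0 1" --pt "0 0 0.7" --pt "0 0 0" --pt "0 0 0" --twist '[0,0,0,0,0,0]'

```text
time: 7.5
position: [0.4671, -0.2744, 0.0642]
tool_rot: [0.163, 0.987, -0.0, 0.0]
ft_force: [-0.5, 0.9, 2.3]
grip_width: 0.0253
```

Force changed from −1.8 to +2.3 N, so the plug is on the tray floor. Releasing.

Request:
step_arm --pt "0 0 0" --pt "0 0 0" --pt "0 0 0" --pt "0 0 0" --pt "0 0 0" --pt "0 0 0" --pt "0 0 0" --twist '[0,0,0,0,0,0,0]' --jaw 60

```text
time: 8.08
position: [0.467, -0.2744, 0.0638]
tool_rot: [0.163, 0.987, -0.0, -0.0]
ft_force: [0.1, -0.3, -0.0]
grip_width: 0.0583
```

Request:
step_arm --pt "0 0 -5" --pt "0 0 -12" --pt "0 0 -18" --pt "0 0 -20" --pt "0 0 -18" --pt "0 0 -12" --pt "0 0 -5" --pt "3 20 0" --pt "4.5 31 0" --pt "4.5 31 0" --pt "4.5 31 0" --pt "4.5 31 0" --pt "4.5 31 0" --pt "3 20 0" --pt "0 0 0" --twist '[0,0,0,0,0,0,0,0,0,0,0,0,0,0,0]' --jaw 75

```text
time: 9.33
position: [0.5021, -0.0767, 0.1535]
tool_rot: [0.161, 0.987, 0.001, -0.001]
ft_force: [-0.2, -0.5, 0.6]
grip_width: 0.075
```

```bash
python3 - <<'E'
from h import *
c=grab('side','s4'); t=grab('top','t4'); pr()
cv2.imwrite('pics/c4.png',np.hstack([cv2.resize(c['color'][190:380,230:420],(400,400)),cv2.resize(t['color'][150:280,230:470],None,fx=1.65,fy=1.65,interpolation=2).copy()[:400] if 0 else cv2.resize(t['color'][180:290,350:460],(400,400))]))
for T,sl in((cloud(t),np.s_[150:280,230:310]),(cloud(t),np.s_[190:280,360:460])):
    Q=T[sl].reshape(-1,3)
    for a,b in((.058,.085),(.03,.05)):
        q=Q[(Q[:,2]>a)&(Q[:,2]<b)]
        if len(q): print(a,len(q),q.mean(0),q.min(0),q.max(0))
S=cloud(c)[150:230,240:320].reshape(-1,3); q=S[(S[:,2]>.063)&(S[:,2]<.074)&(abs(S[:,0]-.54)<.04)]; print('side bush top',len(q),q.min(0),q.max(0))
need(.542,.149,.1)
E
```

```text
{'time': 9.433, 'q': [-0.377, 0.502, 1.804, -0.001, 0.835, -1.622], 'position': [0.503, -0.08, 0.154], 'tool_rot': [0.162, 0.987, -0.0, -0.0], 'ft_force': [-1.037, 0.082, 0.551], 'grip_width': 0.075}
0.058 256 [0.58642568 0.12309078 0.06788707] [0.51805115 0.06538046 0.05828775] [0.68065665 0.17270117 0.07470656]
0.03 734 [0.59249537 0.13220839 0.03478574] [0.50263383 0.05276264 0.03001846] [0.69278725 0.19067349 0.04993532]
0.058 100 [ 0.4671357  -0.27201312  0.07327527] [ 0.45440053 -0.2862333   0.06022224] [ 0.48127618 -0.26153581  0.07779582]
0.03 282 [ 0.4654037  -0.27288103  0.03790564] [ 0.39039635 -0.3399688   0.03001844] [ 0.5438753  -0.20916813  0.04966844]
side bush top 38 [0.51975944 0.12950439 0.06304543] [0.53925596 0.16829287 0.06895098]
tool mm [ 36.  229.6  53.6] dist 238.5 y axis [ 0.32   0.947 -0.   ] z [-0. -0. -1.]
```

View pics/c4.png

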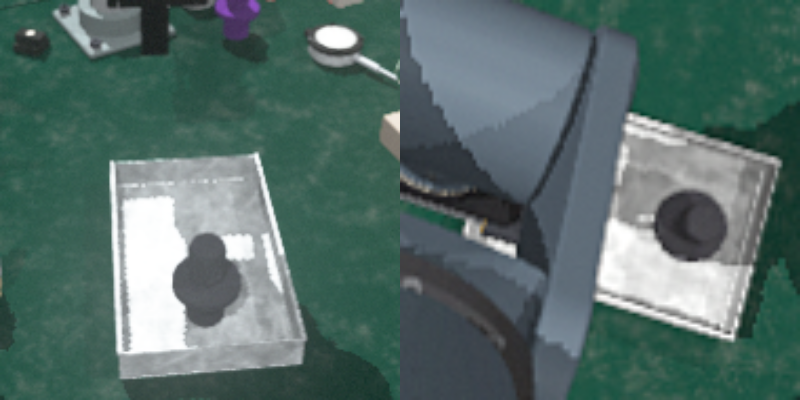

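View pics/t4.png

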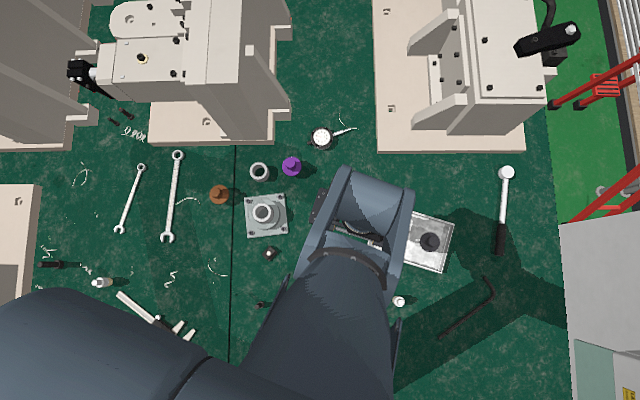

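The plug stands upright at the far end of the tray, at (430,242) in the top view, and the bush is free in the housing at (263,212). I'll locate the bush's top ring.

```bash
python3 - <<'E'
from h import *
t=load('t4');T=cloud(t)
m=((T[...,2]>.06)&(T[...,2]<.076)&(abs(T[...,0]-.54)<.04)&(abs(T[...,1]-.15)<.04))
v,u=np.nonzero(m); pts=onplane(t,np.c_[u,v],.068); (c,r)=cv2.minEnclosingCircle((pts[:,:2]*1000).astype(np.float32)); print(len(u),c,r)
g=cv2.cvtColor(t['color'],cv2.COLOR_BGR2GRAY)[195:230,245:283]; cv2.imwrite('pics/g.png',cv2.resize(g,None,fx=12,fy=12,interpolation=0))
s=load('s4');S=cloud(s);m=((S[...,2]>.064)&(S[...,2]<.073)&(abs(S[...,0]-.54)<.04)&(abs(S[...,1]-.15)<.04)); v,u=np.nonzero(m)
print(u.min(),u.max(),v.min(),v.max(),onplane(s,[[u.min(),v.mean()]],.068))
E
```

```text
158 (541.5511474609375, 148.30393981933594) 24.1466064453125
273 280 175 183 [[0.51871697 0.15078192 0.068     ]]
```

View pics/g.png

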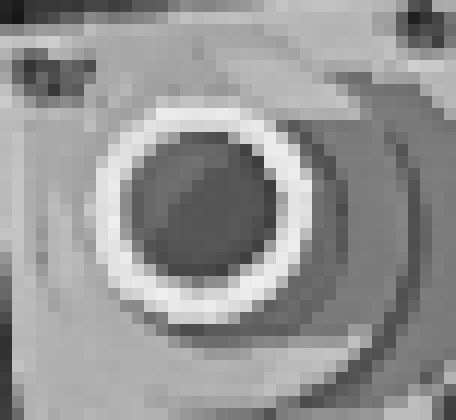

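The bush centre is (0.5416, 0.1483) with a fitted radius of 24.1 mm, which matches the 48 mm tube. Going above it at z = 0.10, where the tips are at 0.083, clear of the bush top at 0.068.

Request:
step_arm --pt "2.5 16 0" --pt "4.6 29.5 0" --pt "4.6 29.5 0" --pt "4.6 29.5 0" --pt "4.6 29.5 0" --pt "4.6 29.5 0" --pt "4.6 29.5 0" --pt "3.6 22 0" --pt "2 13.5 0" --pt "0 0 20" --pt "0 0 20" --pt "0 0 10" --pt "0 0 3" --pt "0 0 0" --twist '[0,0,0,0,0,0,0,0,0,0,0,0,0,0]' --jaw 78

```text
time: 10.6
position: [0.5422, 0.1461, 0.1]
tool_rot: [0.164, 0.986, -0.0, -0.001]
ft_force: [0.3, -0.3, -0.2]
grip_width: 0.078
```

```bash
python3 - <<'E'
from h import *
pr(); need(.5416,.1483,.056)
E
```

```text
{'time': 10.6, 'q': [0.064, 0.643, 1.707, -0.0, 0.794, -1.177], 'position': [0.542, 0.146, 0.1], 'tool_rot': [0.164, 0.986, -0.0, -0.001], 'ft_force': [0.29, -0.282, -0.17], 'grip_width': 0.078}
tool mm [ 1.2  1.9 44. ] dist 44.0 y axis [ 0.323  0.946 -0.001] z [-0.002 -0.    -1.   ]
```

Request:
step_arm --pt "0.5 0.5 8" --pt "0 0 12" --pt "0 0 12" --pt "0 0 8" --pt "0 0 4" --pt "0 0 0" --pt "0 0 0" --twist '[0,0,0,0,0,0,0]'

```text
time: 11.18
position: [0.5425, 0.1478, 0.0571]
tool_rot: [0.163, 0.987, 0.0, 0.0]
ft_force: [-0.5, -0.8, -0.3]
grip_width: 0.0785
```

```bash
python3 - <<'E'
from h import *
pr(); need(.5416,.1483,.056)
E
```

```text
{'time': 11.183, 'q': [0.067, 0.715, 1.725, -0.0, 0.701, -1.176], 'position': [0.543, 0.148, 0.057], 'tool_rot': [0.163, 0.987, 0.0, 0.0], 'ft_force': [-0.468, -0.779, -0.325], 'grip_width': 0.078}
tool mm [1.  0.2 1.1] dist 1.5 y axis [0.322 0.947 0.   ] z [ 0.  0. -1.]
```

Request:
step_arm --pt "1 0 1" --pt "0 0 0" --pt "0 0 0" --pt "0 0 0" --pt "0 0 0" --pt "0 0 0" --pt "0 0 0" --pt "0 0 0" --pt "0 0 0" --twist '[0,0,0,0,0,0,0,0,0]' --jaw 40 --force 30

```text
time: 11.93
position: [0.5416, 0.1485, 0.0561]
tool_rot: [0.163, 0.987, 0.0, 0.0]
ft_force: [0.7, 1.7, 2.3]
grip_width: 0.0453
```

Request:
step_arm --pt "0 0 -3" --pt "0 0 -5" --pt "0 0 -7" --pt "0 0 -7" --pt "0 0 -7" --pt "0 0 -10" --pt "0 0 -12" --pt "0 0 -14" --pt "0 0 -14" --pt "0 0 -10" --pt "0 0 -5" --pt "0 0 0" --twist '[0,0,0,0,0,0,0,0,0,0,0,0]'

```text
time: 12.93
position: [0.5418, 0.148, 0.1514]
tool_rot: [0.163, 0.987, 0.0, 0.001]
ft_force: [-0.0, 0.5, -2.7]
grip_width: 0.0455
```

```bash
python3 - <<'E'
from h import *
c=grab('side','s5'); cv2.imwrite('pics/s5c.png',cv2.resize(c['color'][110:240,210:370],None,fx=4.5,fy=4.5,interpolation=2)); pr()
need(.495,-.181,.13)
E
```

```text
{'time': 12.983, 'q': [0.068, 0.563, 1.678, -0.0, 0.9, -1.175], 'position': [0.541, 0.148, 0.15], 'tool_rot': [0.163, 0.987, -0.0, 0.0], 'ft_force': [0.305, -0.371, -3.084], 'grip_width': 0.045}
tool mm [ -62.1 -326.4   20.5] dist 332.9 y axis [0.322 0.947 0.   ] z [ 0.001 -0.    -1.   ]
```

View pics/s5c.png

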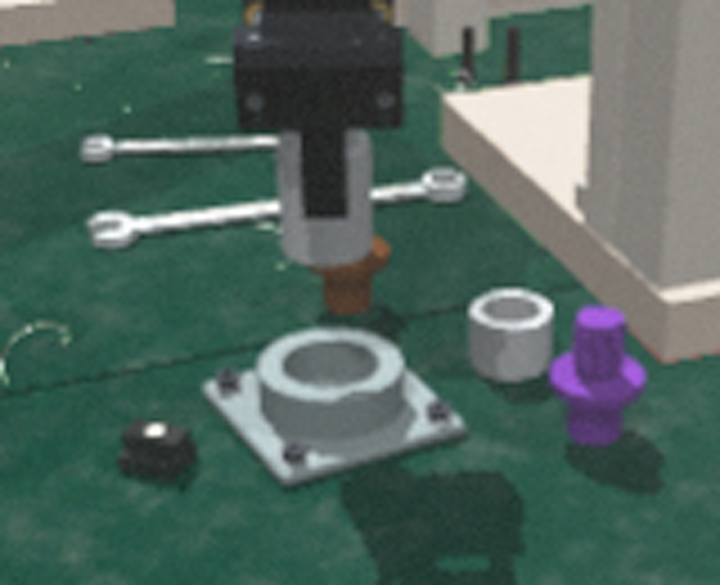

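The bush is out and upright in the gripper at (325,195), and the bore is empty at (330,365). Moving it to the near end of the tray.

Request:
step_arm --pt "-2 -10 0" --pt "-4 -21 0" --pt "-6 -31 0" --pt "-6 -31 0" --pt "-6 -31 0" --pt "-6 -31 0" --pt "-6 -31 0" --pt "-6 -31 0" --pt "-6 -31 0" --pt "-6 -31 0" --pt "-4 -24 0" --pt "-3 -16 0" --pt "-1.5 -8 0" --pt "0 0 0" --pt "0 0 0" --twist '[0,0,0,0,0,0,0,0,0,0,0,0,0,0,0]'

```text
time: 14.23
position: [0.4944, -0.1812, 0.1492]
tool_rot: [0.164, 0.987, 0.001, -0.001]
ft_force: [0.4, -0.0, -3.0]
grip_width: 0.0452
```

```bash
python3 - <<'E'
from h import *
c=grab('side','s6'); cv2.imwrite('pics/s6c.png',cv2.resize(c['color'][190:380,230:420],None,fx=3,fy=3,interpolation=2)); pr()
need(.495,-.181,.06)
E
```

```text
{'time': 14.283, 'q': [-0.563, 0.528, 1.764, 0.0, 0.852, -1.806], 'position': [0.495, -0.18, 0.149], 'tool_rot': [0.163, 0.987, 0.001, -0.001], 'ft_force': [-0.289, 0.546, -3.089], 'grip_width': 0.045}
tool mm [-0.8 -0.4 89.3] dist 89.3 y axis [0.322 0.947 0.001] z [-0.002  0.001 -1.   ]
```

View pics/s6c.png

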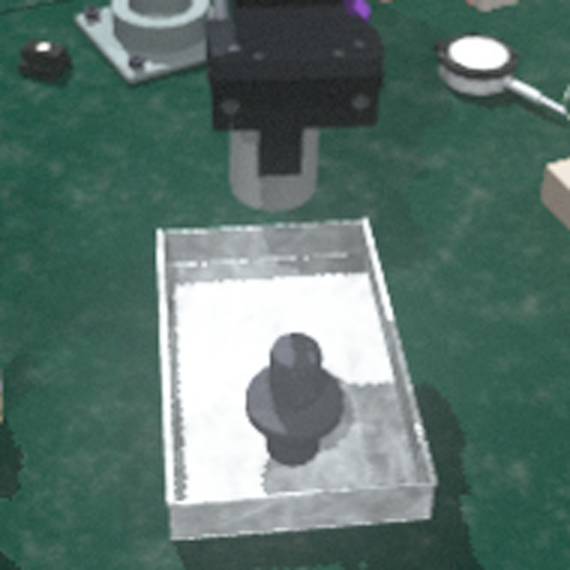

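The plug is upright in the tray at (293,400), and the tray hasn't moved. Lowering the bush.

Request:
step_arm --pt "0 0 8" --pt "0 0 14" --pt "0 0 16" --pt "0 0 16" --pt "0 0 12" --pt "0 0 10" --pt "0 0 6" --pt "0 0 4" --pt "0 0 2" --pt "0 0 0" --pt "0 0 0" --twist '[0,0,0,0,0,0,0,0,0,0,0]'

```text
time: 15.2
position: [0.4955, -0.1817, 0.0622]
tool_rot: [0.163, 0.987, -0.0, 0.0]
ft_force: [0.0, -0.3, -2.5]
grip_width: 0.0453
```

Request:
step_arm --pt "0 0 2" --pt "0 0 2" --pt "0 0 2" --pt "0 0 1" --pt "0 0 0" --pt "0 0 0" --twist '[0,0,0,0,0,0]'

```text
time: 15.7
position: [0.4951, -0.1815, 0.0548]
tool_rot: [0.163, 0.987, 0.0, -0.0]
ft_force: [-0.6, -0.3, -3.3]
grip_width: 0.0451
```

Request:
step_arm --pt "0 0 1" --pt "0 0 1" --pt "0 0 1" --pt "0 0 1" --pt "0 0 0.5" --pt "0 0 0" --pt "0 0 0" --twist '[0,0,0,0,0,0,0]'

```text
time: 16.28
position: [0.4952, -0.1815, 0.0503]
tool_rot: [0.163, 0.987, 0.0, -0.0]
ft_force: [-0.0, 0.5, -1.8]
grip_width: 0.0451
```

Request:
step_arm --pt "0 0 0.5" --pt "0 0 0" --pt "0 0 0" --twist '[0,0,0]'

```text
time: 16.53
position: [0.4952, -0.1815, 0.0501]
tool_rot: [0.163, 0.987, -0.0, 0.0]
ft_force: [-1.2, -0.1, 1.0]
grip_width: 0.0453
```

Force has risen from about −3 to +1 N, so the bush is on the floor. Opening only to 66 mm to stay clear of the plug, then rising.

Request:
step_arm --pt "0 0 0" --pt "0 0 0" --pt "0 0 0" --pt "0 0 0" --pt "0 0 0" --pt "0 0 0" --pt "0 0 0" --twist '[0,0,0,0,0,0,0]' --jaw 66

```text
time: 17.12
position: [0.4952, -0.1816, 0.0498]
tool_rot: [0.163, 0.987, -0.0, 0.0]
ft_force: [-0.2, -0.8, -0.3]
grip_width: 0.0658
```

Request:
step_arm --pt "0 0 -4" --pt "0 0 -10" --pt "0 0 -16" --pt "0 0 -20" --pt "0 0 -20" --pt "0 0 -20" --pt "0 0 -10" --pt "3 20 0" --pt "5 31 0" --pt "5 31 0" --pt "5 31 0" --pt "5 31 0" --pt "5 31 0" --pt "5 31 0" --pt "5 31 0" --pt "5 31 0" --pt "3 20 0" --pt "0 0 0" --pt "0 0 0" --twist '[0,0,0,0,0,0,0,0,0,0,0,0,0,0,0,0,0,0,0]'

```text
time: 18.7
position: [0.5441, 0.1068, 0.1499]
tool_rot: [0.162, 0.987, -0.0, -0.0]
ft_force: [0.1, 0.1, 0.2]
grip_width: 0.0657
```

```bash
python3 - <<'E'
from h import *
c=grab('side','s7'); t=grab('top','t7'); pr()
cv2.imwrite('pics/c7.png',np.hstack([cv2.resize(c['color'][230:380,260:410],(400,400)),cv2.resize(t['color'][180:290,350:460],(400,400))]))
Q=cloud(t)[190:280,360:460].reshape(-1,3)
for a,b in((.056,.066),(.067,.085)):
    q=Q[(Q[:,2]>a)&(Q[:,2]<b)]; print(a,len(q),np.median(q,0),q.min(0),q.max(0))
E
```

```text
{'time': 18.8, 'q': [-0.01, 0.556, 1.695, -0.001, 0.891, -1.253], 'position': [0.544, 0.105, 0.15], 'tool_rot': [0.163, 0.987, -0.0, -0.0], 'ft_force': [-0.119, 0.183, -0.356], 'grip_width': 0.066}
0.056 165 [ 0.49255017 -0.18449223  0.06124492] [ 0.45493611 -0.27007586  0.05604096] [ 0.51785367 -0.1587904   0.06589733]
0.067 91 [ 0.46641034 -0.27265352  0.07409009] [ 0.45431532 -0.28533114  0.06893961] [ 0.48117924 -0.26086394  0.07856113]
```

View pics/c7.png

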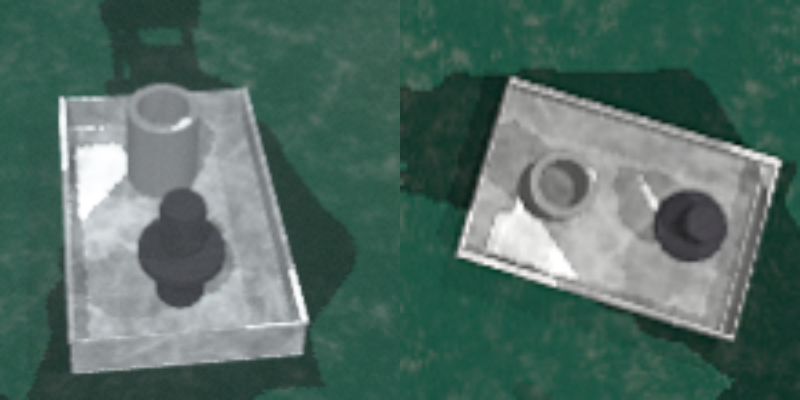

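View pics/s7.png

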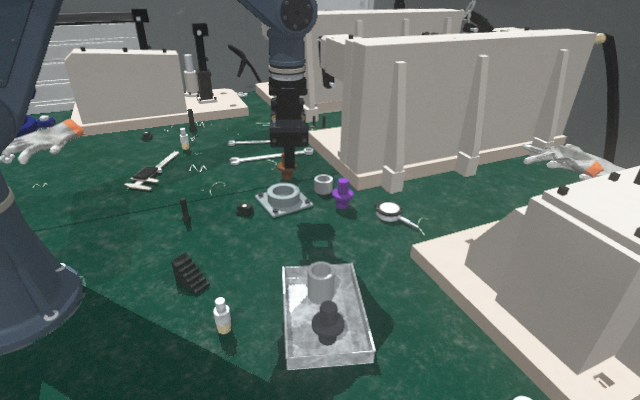

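Bush (320,283) and plug (328,323) both stand upright and apart in the tray, and the housing is empty at (283,197). The look-alikes are untouched and the gripper is clear, so I'm handing in.

```bash
python3 -c "
from rig import robot
print(robot.hand_in())"
```

```text
the job is handed in; nothing more can be done
None
```

I drew the plug out of the bush first and stood it upright at the far end of the tray. I then drew the bush out of the housing and stood it upright at the near end. The job was handed in at about 18.8 s on the robot's clock.

- **Final position:** The last pictures show both parts upright, with their axes about 92 mm apart. Depth readings put the plug's top at 74 mm and the bush's top at about 61 mm, as expected for parts standing on the tray floor. The housing is empty, the brown and purple look-alikes and the short bush look untouched, and the gripper is clear of everything.
- **Forces:** Wrist force read only a few newtons at the end of every move.
- **A reading that disagreed:** While holding the 48 mm bush, the jaws read about 45 mm. On the 26 mm knob they read about 25 mm. Both grips held, with no sign of slipping.
- **A measurement not used:** The side-view outline of the tray came out too large because it took in the outer wall. I used the top view instead.

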